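# Index the specimen lamp one hole along its rail and hold the lock pin home

### The arm

A 6-joint arm with a two-finger parallel gripper is mounted at the origin on the work surface. World frame = base frame: x ahead of the robot, y to its left, z up, the work surface at z = 0. Lengths are in m, angles in rad, forces in N, time in s.
With the tool pointing down it reaches from about 0.35 to 0.875 m from the base axis. Payload 4.2 kg.
Tool frame: the origin (TCP) lies between the finger pads; the fingertips stand 11 mm ahead of it and the grasp point (between the pads) lies 8 mm behind it; z points along the fingers, y is the line along which they close (so a half turn about z gives the same grasp; the last joint's range is limited). The gripper opens to 85 mm and grips with 20 to 120 N. Pads are 22 mm wide; open, the fingers measure 114 mm over their backs; the gripper's body (76 mm by 85 mm) begins 54 mm behind the grasp point. The pads swing forward as they close: fully open they stand 13 mm farther back than shut.
Start: joints at [1.43, 0.385, 0.008, 0, -1.194, -0.259], TCP at [0.243, 0.576, 0.242] pointing down, gripper open.
Joint ranges: [-3.14, 3.14], [-1.21, 2.06], [-1.07, 1.41], [-3.16, 2.05], [-2.99, -0.16], [-3.1, 3.1]. Speed limits (rad/s): [2.79, 2.79, 3.14, 3.14, 3.14, 3.14].

### API

Orientations are given as a rotation vector (axis times angle).
In Python, from station import robot, viewer gives the robot as it stands.
- The arm moves only by the shell command python3 -m inch 'ROWS' [FORCE]. ROWS is JSON, a list of rows, each an object with "linear": the shift along the tool's x, y, z in cm, a list of three; "twist": the turn, a rotation vector about the tool's x, y, z in rad, a list of three; "hand": the gripper's target within -1 to 1 (shut at 1, half-way at 0, fully open at -1). A call has 1 to 5 rows; each row is the pose to reach, as a shift and turn from the pose commanded when the call began, along the tool's axes at that moment; what a row does not reach only later rows make up. A row lasts 1/8 s, in which the tool goes at most 62.5 mm and 10.7 degrees, less where a joint would pass 70% of its speed; a pose out of reach is approached as far as the arm can. A call with a gripper value outside its range is refused whole. The fingers move at their own pace and stop on an object; FORCE is the grip in N (left out, the last holds). Time passes only in rows, so rows that repeat a pose let the fingers close. It gives the time, the measured TCP pose, the force, the opening and the grip force at its end, in the units of the state.
- robot.observe(): the state, without advancing time (a new reading comes with each control period).
- viewer.read_camera(name): name is "side" or "top" or "wrist"; returns (picture, depth): 480x640x3 uint8, red, green, blue; 480x640 float32, m along the optical axis (not along the pixel's ray), 0 where there is no reading.
- viewer.camera_info(name): a dict with "intrinsics" (3x3 intrinsics, pixels), "extrinsics" (4x4, takes a point from camera to world coordinates). Camera axes: x right, y down, z forward; pixel columns grow to the right and rows downward; lengths in m; the calibration is good to about 2 mm. The wrist camera is an equidistant fisheye: a pixel r from the principal point sees the ray r / f radians off the axis. A picture is of the moment at which its call begins: read the wrist's pose just before it. camera_info takes no time and is no camera call; for the wrist camera it gives the pose at the moment of the call.
- robot.job_done(): hands the job in; it is judged then, once.
The state is a dict: "time": time; "qpos": joint angles; "qd": joint speeds; "tau": joint torques, N m; "eef_pos": TCP position; "tcp_rot": TCP orientation; "contact_force": force on the tool from outside, world axes, zero at the start; "ft_torque": the same for the moment, N m; "opening": opening from 0.0 (shut) to 1.0 (fully open); "grasp_force": force on a finger pad.
Only numpy, scipy, OpenCV 4.12 (cv2) and the standard library are available. Lean on these libraries where they do the work, as an engineer would, in place of code of your own. Each camera call takes 0.05 s, during which the arm holds its last target. There are 200 camera calls.

### The job

Move the lamp one hole along its rail so that it shines on the dish with the green stones: pull the red lock knob up until its pin is clear of the tube, slide the collar by the knob to the very next hole on that dish's side, and push the knob down until the pin is fully home. The pin springs part-way out when let go, so finish while still holding the knob pressed fully down. Work gently, never forcing the pin against the tube, and leave the dishes and everything else on the bench where they are.

Things in the scene. Friction and masses are not known exactly. Their poses are not given: they have to be found in the camera images.
- rail: Fixed lamp rail: a square aluminium tube 30 mm wide and 380 mm long, carried on a dark foot at each end. Origin on the bench under the middle of the tube; y axis runs along the tube, z up. The top face of the tube is 115 mm above the bench and has five lock holes, 11 mm wide, 60 mm apart, at y = -120, -60, 0, 60 and 120 mm. The rail stands at a different place and angle each time.
- collar (a joint): Slide of the black collar (44 mm wide, 56 mm long, its top 8 mm above the tube) that rides on the tube and carries the white lamp on an 85 mm side arm (towards the rail's +x). Value = the collar's position along the rail's y axis in m; it starts at 0, in the middle hole, and can go to +-0.13. Sliding friction about 2 N; it stays where it is left.
- knob (a joint): Height of the lock knob in m along the vertical: 0 = pushed fully home, the pin 12 mm deep in the tube and the knob resting on the steel boss; up to 0.022 pulled fully up. The 8 mm pin with a rounded end is clear of the tube from 0.012 on; 0.015 is a good height to slide at. A spring (0.7 N per mm, with a rest point at about 0.004) floats the knob at about 0.004 when let go in a hole, with the pin still locked: pulling clear takes about 8 N, holding it fully home about 3 N.
- knob_centre (a point): Centre (half-way up) of the red lock knob: an upright cylinder 26 mm in diameter and 34 mm tall, above a steel boss 18 mm in diameter and 16 mm tall on the collar's top. With the knob fully home this point is 156 mm above the bench. The knob moves with the collar and stands above the tube's middle line.
- lamp_glass (a point): Middle of the lamp's underside, 80 mm above the bench (white round lamp, 44 mm in diameter, 85 mm to the rail's +x side of the knob).
- green_dish_mid (a point): Centre of the loose glass dish with green stones: 56 mm in diameter, 13 mm high (stones up to 26 mm). It stands on the bench beside the rail, about 85 mm to the rail's +x side, opposite the hole at y = +60 or at y = -60 mm: its sign tells which hole is wanted. Must not be moved.
- brown_dish_mid (a point): Centre of the loose glass dish with brown stones, the same size, opposite the other hole. Must not be moved.
- slide_box_mid (a point): Centre of a loose blue slide box, 80 x 100 x 30 mm, on the robot's side of the rail. Bystander.
- stain_jar_mid (a point): Centre of a loose amber jar, 40 mm in diameter, 60 mm tall, on the robot's side of the rail. Bystander.
- beaker_mid (a point): Centre of a loose glass beaker, 72 mm in diameter, 90 mm tall. Bystander.
- rinse_bottle_mid (a point): Centre of a loose white bottle with a red cap, 66 mm in diameter, 170 mm tall. Bystander.
- probe_grip (a point): Handle of a loose yellow-handled steel probe, 160 mm long, lying on the bench. Bystander.
There are look-alikes about, which are no part of the job. Leave any blue, purple or yellow look-alike of the part that bears green_dish_mid alone.

How it is judged:
By the outcome, as a careful person would: the job done as asked, in the order asked, and still so for the second after the job is handed in, while the arm keeps its last pose, push and grip.
It also fails if it takes over 32 s, if anything falls off the work surface, if the arm or the gripper's body presses on something with over 40 N, if the wrist force passes 120 N, or if a joint passes its speed limit or range.

## Working session

There is one attempt and no reset: what is moved stays moved. The work goes in short steps, Python scripts to look and compute and a shell command to move; the robot and the scene stay as the last step left them, time stands still between calls to the robot, and variables do not carry over. Pictures are saved under pics/ and viewed, at most 10 in all, crops included, and the job is handed in when it is done.

```bash
mkdir -p pics; cat > h.py <<'E'
import numpy as np, cv2
from scipy.spatial.transform import Rotation as R
from station import robot, viewer
def snap(name,fn):
    info=viewer.camera_info(name); p,d=viewer.read_camera(name)
    cv2.imwrite(f'pics/{fn}.png',p[:,:,::-1]); np.savez(f'pics/{fn}.npz',p=p,d=d,K=info['intrinsics'],T=info['extrinsics'])
def px(fn,u,v,z=None):
    f=np.load(f'pics/{fn}.npz');K,T,d=f['K'],f['T'],f['d']
    r=np.array([(u-K[0,2])/K[0,0],(v-K[1,2])/K[1,1],1])
    w=T[:3,:3]@r
    s=d[int(v),int(u)] if z is None else (z-T[2,3])/w[2]
    return T[:3,3]+s*w
E
python3 - <<'E'
from h import *
snap('top','top0'); snap('side','side0')
s=robot.observe(); print(s)
E
```

```text
{'time': 0.1, 'qpos': array([ 1.42959192e+00,  3.85469285e-01,  6.79584440e-03, -4.59633231e-04,
       -1.19399420e+00, -2.58624139e-01]), 'qd': array([ 5.39347125e-05, -1.63858456e-03,  2.63745081e-03,  1.74332303e-03,
       -3.02141253e-03, -1.11297406e-03]), 'tau': array([-1.46345945e-05, -3.93320239e+01,  1.88926721e+01,  4.19789314e+00,
       -2.63208633e-03,  2.90934722e-06]), 'eef_pos': array([0.24305782, 0.57527199, 0.24134661]), 'tcp_rot': array([ 3.07711510e+00, -6.23759019e-01, -4.97159434e-04]), 'contact_force': array([-0.85595852, -0.4330059 , -0.49292136]), 'ft_torque': array([-0.01841031, -0.00253063,  0.00738516]), 'grasp_force': 0.0, 'opening': 0.9989112617802286}
```

View pics/top0.png

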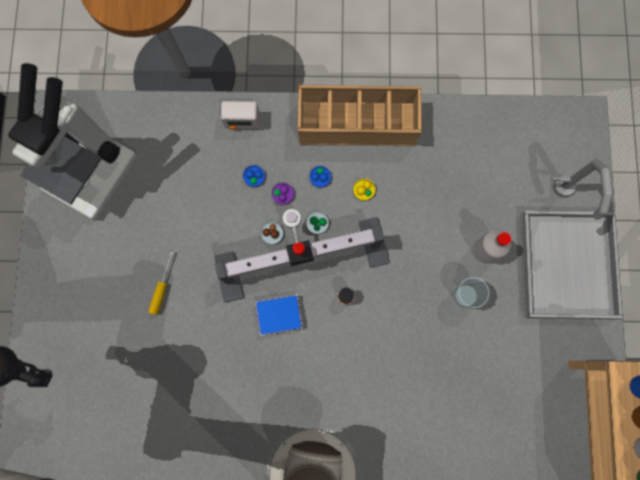

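View pics/side0.png

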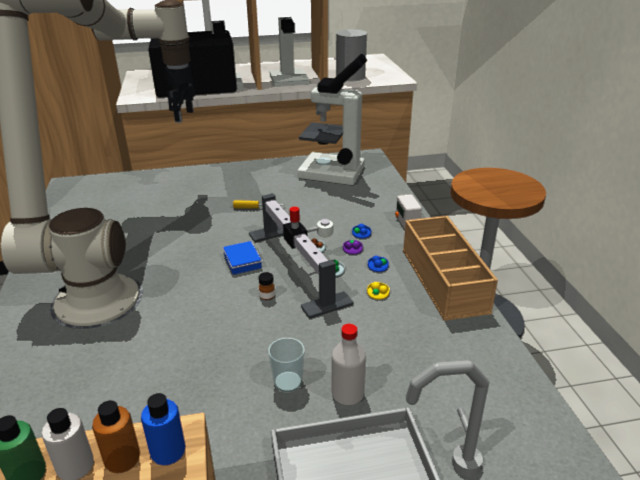

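Top view: the red knob is at about (299,249) and the lamp at (291,217). Candidates for the green dish are clear glass with green stones (318,223), clear glass with brown stones (272,233), blue (254,176) and (320,177), purple (283,194) and yellow (365,189). I choose (318,223) and will check it in a crop. The rinse bottle's red cap (504,239) is a knob look-alike, but it isn't on the rail.

```bash
python3 - <<'E'
from h import *
im=cv2.imread('pics/top0.png')[160:310,200:400]
cv2.imwrite('pics/c1.png',cv2.resize(im,None,fx=4,fy=4,interpolation=cv2.INTER_CUBIC))
f=np.load('pics/top0.npz');p=f['p'].astype(int)
m=(p[...,0]>150)&(p[...,1]<60)&(p[...,2]<60)
v,u=np.nonzero(m); k=(abs(u-299)<15)&(abs(v-249)<15)
P=np.array([px('top0',a,b) for a,b in zip(u[k],v[k])]); print('red top',np.median(P,0),P[:,2].min(),P[:,2].max(),k.sum())
t=P[P[:,2]>0.165] if (P[:,2]>.165).any() else P
print(t.mean(0),len(t), (t.max(0)+t.min(0))/2)
for n,(a,b) in dict(h1=(249,265),h2=(275,258),h4=(325,246),h5=(351,240)).items(): print(n,px('top0',a,b,.115))
for n,(a,b) in dict(green=(318,223),brown=(272,233)).items(): print(n,px('top0',a,b,.013))
print('jar',px('top0',346,296))
E
```

```text
red top [0.50361055 0.03688883 0.17718507] 0.17097708283535584 1.519905889033419 89
[0.49665116 0.03457704 0.22237712] 89 [0.39471907 0.00658675 0.84544149]
h1 [0.47283661 0.15207407 0.115     ]
h2 [0.48996979 0.09275742 0.115     ]
h4 [ 0.51965809 -0.02194529  0.115     ]
h5 [ 0.53459966 -0.08185843  0.115     ]
green [ 0.59545224 -0.00263271  0.013     ]
brown [0.56842322 0.1114124  0.013     ]
jar [ 0.41021612 -0.07296741  0.05781088]
```

View pics/c1.png

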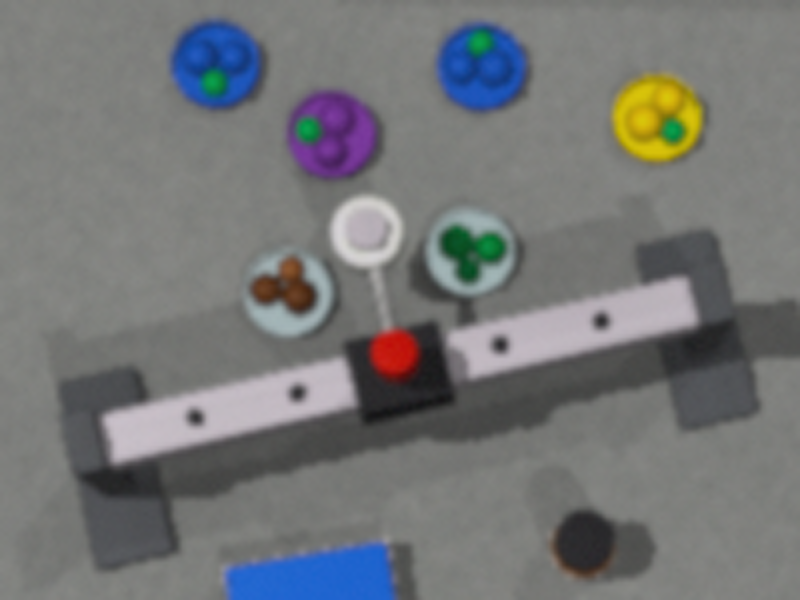

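The crop confirms it: the clear dish with green stones is at crop (470,250), on the right, which is the rail's −y side. The blue, purple and yellow ones each hold only one green stone. The next hole is at crop (501,344).

```bash
cat >> h.py <<'E'
YAW=np.arctan2(.0617,.2339)
def rows(tgt,yaw=YAW):
    "tool-frame shift (cm) and twist to tool-down pose whose y axis is along -rail y"
    s=robot.observe(); Rt=R.from_rotvec(s['tcp_rot'])
    y=np.array([np.sin(yaw),-np.cos(yaw),0]); z=np.array([0,0,-1.]); x=np.cross(y,z)
    Rg=R.from_matrix(np.c_[x,y,z])
    print('t',s['time'],'pos',s['eef_pos'],'F',s['contact_force'],'open',s['opening'],'gf',s['grasp_force'])
    print('linear',np.round(Rt.inv().apply(np.array(tgt)-s['eef_pos'])*100,2),'twist',np.round((Rt.inv()*Rg).as_rotvec(),3))
E
python3 -c "
from h import *
rows([.504,.036,.24])"
```

```text
t 0.1 pos [0.24305782 0.57527199 0.24134661] F [-0.85595852 -0.4330059  -0.49292136] open 0.9989112617802286 gf 0.0
linear [45.03 39.51  0.21] twist [ 0.002  0.001 -0.658]
```

```bash
python3 -m inch '[{"linear":[4.5,4,0],"twist":[0,0,-0.13],"hand":-1},{"linear":[9,8,0],"twist":[0,0,-0.26],"hand":-1},{"linear":[13.5,12,0],"twist":[0,0,-0.39],"hand":-1},{"linear":[18,16,0],"twist":[0,0,-0.52],"hand":-1},{"linear":[22.5,20,0],"twist":[0,0,-0.655],"hand":-1}]' 25; python3 -c "
from h import *
rows([.504,.036,.24])"
```

```text
time: 0.72
eef_pos: [0.3729, 0.3019, 0.2421]
tcp_rot: [3.115, 0.407, -0.0]
contact_force: [0.7, -0.6, -0.3]
opening: 0.998
grasp_force: 0.0
t 0.725 pos [0.37294307 0.30189712 0.24210374] F [ 0.6956524  -0.56541404 -0.29459017] open 0.9983196624235308 gf 0.0
linear [ 5.83 29.07  0.21] twist [0.    0.    0.002]
```

```bash
python3 -m inch '[{"linear":[1.2,5.8,0],"twist":[0,0,0],"hand":-1},{"linear":[2.4,11.6,0],"twist":[0,0,0],"hand":-1},{"linear":[3.6,17.4,0],"twist":[0,0,0],"hand":-1},{"linear":[4.8,23.2,0],"twist":[0,0,0],"hand":-1},{"linear":[5.8,28.8,0.2],"twist":[0,0,0],"hand":-1}]'; python3 -m inch '[{"linear":[0,0,0],"twist":[0,0,0],"hand":-1},{"linear":[0,0,0],"twist":[0,0,0],"hand":-1}]';python3 - <<'E'
from h import *
rows([.504,.036,.24])
snap('wrist','w1'); f=np.load('pics/w1.npz'); print(f['K'],f['T'])
E
```

```text
time: 1.35
eef_pos: [0.502, 0.038, 0.2402]
tcp_rot: [-3.116, -0.4, -0.0]
contact_force: [0.7, 0.7, 0.4]
opening: 0.995
grasp_force: 0.0
time: 1.6
eef_pos: [0.5012, 0.0397, 0.2399]
tcp_rot: [-3.116, -0.398, 0.001]
contact_force: [0.0, 0.2, -0.3]
opening: 0.997
grasp_force: 0.0
t 1.6 pos [0.50118194 0.03967367 0.23990047] F [ 0.02030953  0.21423085 -0.29618874] open 0.9969457880582061 gf 0.0
linear [ 0.18  0.43 -0.01] twist [-0.     0.001 -0.004]
[[371.64829954   0.         319.47782834]
 [  0.         371.64829954 238.32010952]
 [  0.           0.           1.        ]] [[ 2.51872418e-01 -9.19747881e-01 -3.01038402e-01  5.78056427e-01]
 [-9.67760192e-01 -2.39149966e-01 -7.90411611e-02  5.97770485e-02]
 [ 7.04616648e-04  3.11241270e-01 -9.50330666e-01  3.71726746e-01]
 [ 0.00000000e+00  0.00000000e+00  0.00000000e+00  1.00000000e+00]]
```

View pics/w1.png

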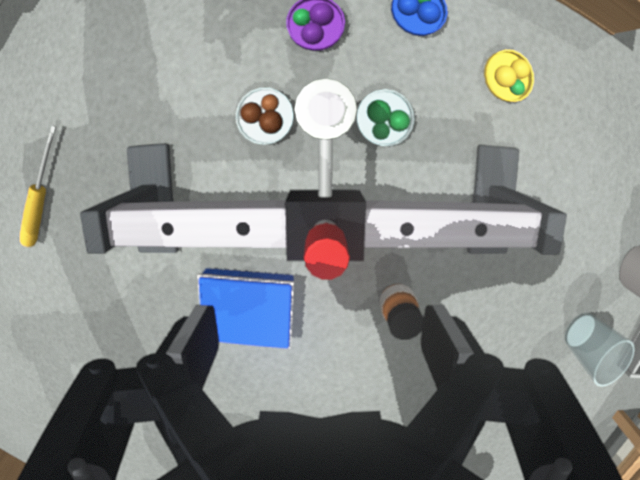

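Wrist view: the knob's top disc is at (327,257) and the rail holes are at (167,229), (243,229), (407,229) and (482,229). The jar (403,315) and box (245,310) are below the fingers. I'll deproject these with the fisheye model.

```bash
cat >> h.py <<'E'
def fe(fn,u,v,z):
    f=np.load(f'pics/{fn}.npz');K,T=f['K'],f['T']
    a=np.array([u-K[0,2],v-K[1,2]])/K[0,0]; r=np.hypot(*a)
    w=T[:3,:3]@np.r_[np.sin(r)*a/r,np.cos(r)]
    return T[:3,3]+(z-T[2,3])/w[2]*w
E
python3 - <<'E'
from h import *
k=fe('w1',327,257,.177);print('knob',k)
H=[fe('w1',u,229,.115) for u in (167,243,407,482)]
for h in H: print(h)
d=H[0]-H[3]; print(np.linalg.norm(d), np.degrees(np.arctan2(-d[0],d[1])), np.mean(H,0), np.degrees(YAW))
f=np.load('pics/w1.npz'); p=f['p'].astype(int)
m=((p[...,0]>150)&(p[...,1]<90)&(p[...,2]<90)).astype(np.uint8); m[:215]=0; m[290:]=0; m[:,:290]=0;m[:,360:]=0
v,u=np.nonzero(m); print(u.min(),u.max(),v.min(),v.max())
dz=f['d'][257,327]; print('depth',dz)
E
```

```text
knob [0.50676043 0.03671798 0.177     ]
[0.47467148 0.1530393  0.115     ]
[0.48959931 0.09435706 0.115     ]
[ 0.51988931 -0.0219992   0.115     ]
[ 0.5355696  -0.08090224  0.115     ]
0.24173792324669297 14.591035919630363 [0.50493242 0.03612373 0.115     ] 14.7773187099032
304 348 238 278
depth 0.20730616
```

```bash
python3 -c "
from h import *
rows([.505,.0363,.154],np.radians(14.7))"
```

```text
t 1.65 pos [0.50109142 0.04033598 0.24008741] F [0.04101282 0.85336319 0.51409982] open 1.004248938451715 gf 0.0
linear [0.28 0.49 8.61] twist [-0.     0.001 -0.001]
```

```bash
python3 -m inch '[{"linear":[0.3,0.45,0],"twist":[0,0,0],"hand":-1},{"linear":[0.3,0.45,2.5],"twist":[0,0,0],"hand":-1},{"linear":[0.3,0.45,5.5],"twist":[0,0,0],"hand":-1},{"linear":[0.3,0.45,8.5],"twist":[0,0,0],"hand":-1},{"linear":[0.3,0.45,8.5],"twist":[0,0,0],"hand":-1}]'; python3 -m inch '[{"linear":[0,0,0],"twist":[0,0,0],"hand":-0.3},{"linear":[0,0,0],"twist":[0,0,0],"hand":-0.3},{"linear":[0,0,0],"twist":[0,0,0],"hand":-0.3}]'; python3 - <<'E'
from h import *
rows([.505,.0363,.154],np.radians(14.7))
snap('wrist','w2')
E
```

```text
time: 2.28
eef_pos: [0.504, 0.0366, 0.1535]
tcp_rot: [3.115, 0.402, -0.008]
contact_force: [0.1, 1.3, 1.2]
opening: 0.998
grasp_force: 0.0
time: 2.65
eef_pos: [0.506, 0.0365, 0.1564]
tcp_rot: [-3.116, -0.4, -0.003]
contact_force: [-1.0, 0.4, 0.1]
opening: 0.649
grasp_force: 0.0
t 2.65 pos [0.50601241 0.03651255 0.156353  ] F [-0.96721256  0.39193692  0.13198911] open 0.648860835733995 gf 0.0
linear [-0.1  -0.    0.24] twist [-0.    -0.002 -0.001]
```

View pics/w2.png

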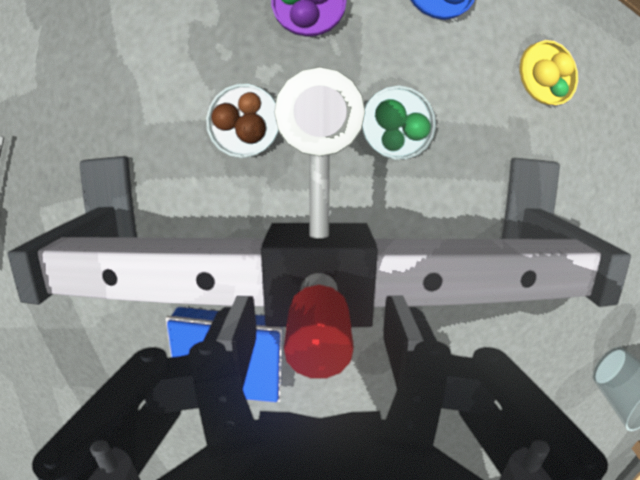

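The knob at (319,330) sits midway between the fingers (inner edges about 250 and 388). I'll lower it 2 mm and close.

```bash
python3 -m inch '[{"linear":[0,0,0.2],"twist":[0,0,0],"hand":0},{"linear":[0,0,0.2],"twist":[0,0,0],"hand":0.3},{"linear":[0,0,0.2],"twist":[0,0,0],"hand":0.6},{"linear":[0,0,0.2],"twist":[0,0,0],"hand":0.8},{"linear":[0,0,0.2],"twist":[0,0,0],"hand":0.8}]' 30;  python3 -m inch '[{"linear":[0,0,0],"twist":[0,0,0],"hand":0.8},{"linear":[0,0,0],"twist":[0,0,0],"hand":0.8},{"linear":[0,0,0],"twist":[0,0,0],"hand":0.8}]'; python3 -c "
from h import *
rows([.505,.0363,.154],np.radians(14.7))"
```

```text
time: 3.32
eef_pos: [0.5054, 0.0362, 0.1533]
tcp_rot: [3.116, 0.4, -0.0]
contact_force: [-0.6, -0.8, 0.3]
opening: 0.292
grasp_force: 29.4
time: 3.7
eef_pos: [0.5054, 0.0362, 0.1533]
tcp_rot: [3.116, 0.4, -0.0]
contact_force: [-1.0, 0.3, 0.7]
opening: 0.295
grasp_force: 29.4
t 3.7 pos [0.50542938 0.03621531 0.15328634] F [-0.98595362  0.26800913  0.71102258] open 0.2952768945469789 gf 29.428517818450928
linear [-0.04 -0.02 -0.07] twist [ 0.     0.    -0.001]
```

```bash
python3 -m inch '[{"linear":[0,0,-0.3],"twist":[0,0,0],"hand":0.8},{"linear":[0,0,-0.6],"twist":[0,0,0],"hand":0.8},{"linear":[0,0,-0.9],"twist":[0,0,0],"hand":0.8},{"linear":[0,0,-1.15],"twist":[0,0,0],"hand":0.8},{"linear":[0,0,-1.15],"twist":[0,0,0],"hand":0.8}]' 40;  python3 -m inch '[{"linear":[0,0,0],"twist":[0,0,0],"hand":0.8},{"linear":[0,0,0],"twist":[0,0,0],"hand":0.8}]'; python3 - <<'E'
from h import *
rows([.505,.0363,.1648],np.radians(14.7))
snap('side','s2')
im=cv2.imread('pics/s2.png')[170:260,240:360]
cv2.imwrite('pics/c2.png',cv2.resize(im,None,fx=6,fy=6,interpolation=cv2.INTER_CUBIC))
E
```

```text
time: 4.32
eef_pos: [0.5053, 0.0362, 0.1644]
tcp_rot: [-3.116, -0.399, 0.001]
contact_force: [1.7, -1.8, -7.7]
opening: 0.291
grasp_force: 39.6
time: 4.58
eef_pos: [0.5054, 0.0362, 0.1645]
tcp_rot: [3.116, 0.4, -0.001]
contact_force: [1.4, -1.9, -8.1]
opening: 0.293
grasp_force: 39.6
t 4.575 pos [0.50535618 0.03619459 0.16449572] F [ 1.35763847 -1.89014303 -8.12662417] open 0.2928863115789407 gf 39.632830023765564
linear [-0.03 -0.02 -0.03] twist [ 0.     0.001 -0.001]
```

View pics/c2.png

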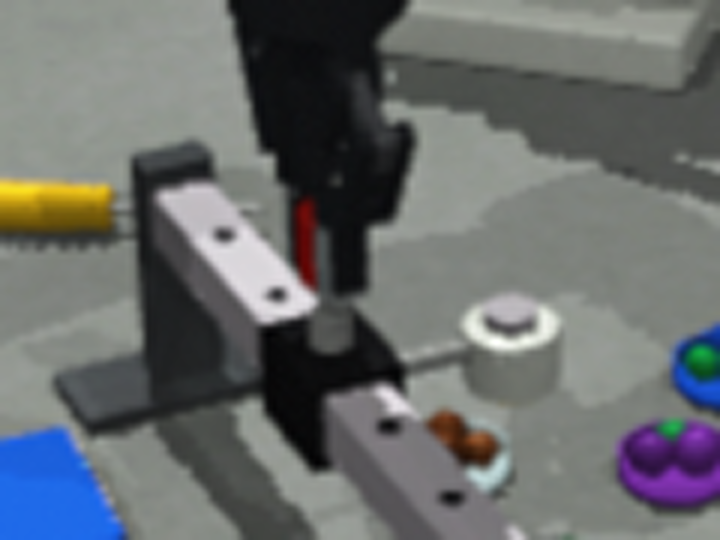

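The knob is lifted clear of the steel boss at crop (330,325). The pull is 8.1 N, which matches a height of about 0.015. I'll slide 60 mm along tool +y (rail −y).

```bash
python3 -m inch '[{"linear":[0,0.5,0],"twist":[0,0,0],"hand":0.8},{"linear":[0,1.2,0],"twist":[0,0,0],"hand":0.8},{"linear":[0,1.9,0],"twist":[0,0,0],"hand":0.8},{"linear":[0,2.6,0],"twist":[0,0,0],"hand":0.8},{"linear":[0,3.2,0],"twist":[0,0,0],"hand":0.8}]';  python3 -m inch '[{"linear":[0,0.7,0],"twist":[0,0,0],"hand":0.8},{"linear":[0,1.4,0],"twist":[0,0,0],"hand":0.8},{"linear":[0,2.1,0],"twist":[0,0,0],"hand":0.8},{"linear":[0,2.8,0],"twist":[0,0,0],"hand":0.8},{"linear":[0,2.8,0],"twist":[0,0,0],"hand":0.8}]';python3 -m inch '[{"linear":[0,0,0],"twist":[0,0,0],"hand":0.8},{"linear":[0,0,0],"twist":[0,0,0],"hand":0.8}]'; python3 - <<'E'
from h import *
a=np.radians(14.7); g=np.array([.50536+.06*np.sin(a),.0362-.06*np.cos(a),.1645]); print(g)
rows(g,a)
snap('wrist','w3')
E
```

```text
time: 5.25
eef_pos: [0.5135, 0.0047, 0.1647]
tcp_rot: [-3.116, -0.399, 0.001]
contact_force: [0.9, 3.3, -8.3]
opening: 0.294
grasp_force: 39.7
time: 5.88
eef_pos: [0.5206, -0.0229, 0.1648]
tcp_rot: [3.115, 0.399, -0.001]
contact_force: [0.5, -1.7, -7.9]
opening: 0.293
grasp_force: 39.7
time: 6.12
eef_pos: [0.5204, -0.0221, 0.1648]
tcp_rot: [3.116, 0.4, -0.001]
contact_force: [-0.0, -1.9, -7.6]
opening: 0.296
grasp_force: 39.7
[ 0.52058548 -0.02183607  0.1645    ]
t 6.125 pos [ 0.5204298  -0.02213518  0.16480369] F [-0.02079583 -1.87292926 -7.63422313] open 0.295573495518285 gf 39.70677673816681
linear [ 0.02 -0.03  0.03] twist [ 0.     0.001 -0.001]
```

View pics/w3.png

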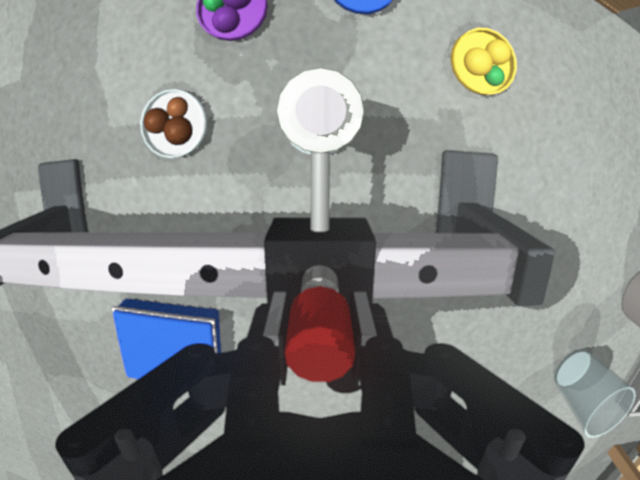

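The lamp at (320,110) now covers the green dish. The boss at (319,275) is centred between the holes at 209 and 428, and the measured travel is 60.3 mm. I'll lower it in stages, watching the force.

```bash
python3 -m inch '[{"linear":[0,-0.02,0.1],"twist":[0,0,0],"hand":0.8},{"linear":[0,-0.02,0.3],"twist":[0,0,0],"hand":0.8},{"linear":[0,-0.02,0.4],"twist":[0,0,0],"hand":0.8},{"linear":[0,-0.02,0.5],"twist":[0,0,0],"hand":0.8}]';  python3 -m inch '[{"linear":[0,0,0.2],"twist":[0,0,0],"hand":0.8},{"linear":[0,0,0.4],"twist":[0,0,0],"hand":0.8},{"linear":[0,0,0.4],"twist":[0,0,0],"hand":0.8}]'
```

```text
time: 6.68
eef_pos: [0.5203, -0.0217, 0.1599]
tcp_rot: [3.116, 0.4, -0.001]
contact_force: [-2.1, -2.6, -4.1]
opening: 0.291
grasp_force: 39.8
time: 7.05
eef_pos: [0.5204, -0.0217, 0.1559]
tcp_rot: [3.116, 0.4, -0.001]
contact_force: [-3.5, -2.1, -1.3]
opening: 0.295
grasp_force: 39.9
```

```bash
python3 -m inch '[{"linear":[0,0,0.2],"twist":[0,0,0],"hand":0.8},{"linear":[0,0,0.4],"twist":[0,0,0],"hand":0.8},{"linear":[0,0,0.5],"twist":[0,0,0],"hand":0.8},{"linear":[0,0,0.5],"twist":[0,0,0],"hand":0.8}]';  python3 -m inch '[{"linear":[0,0,0.1],"twist":[0,0,0],"hand":0.8},{"linear":[0,0,0.15],"twist":[0,0,0],"hand":0.8},{"linear":[0,0,0.15],"twist":[0,0,0],"hand":0.8}]'
```

```text
time: 7.55
eef_pos: [0.5204, -0.0217, 0.1515]
tcp_rot: [3.116, 0.4, -0.001]
contact_force: [-5.6, -2.0, 1.1]
opening: 0.29
grasp_force: 40.2
time: 7.92
eef_pos: [0.5204, -0.0217, 0.1502]
tcp_rot: [3.116, 0.4, -0.0]
contact_force: [-6.3, -1.9, 2.3]
opening: 0.293
grasp_force: 40.3
```

```bash
python3 -m inch '[{"linear":[-0.02,0,0.05],"twist":[0,0,0],"hand":0.8},{"linear":[-0.02,0,0.1],"twist":[0,0,0],"hand":0.8},{"linear":[-0.02,0,0.1],"twist":[0,0,0],"hand":0.8}]';  python3 -m inch '[{"linear":[0,0,0.05],"twist":[0,0,0],"hand":0.8},{"linear":[0,0,0.05],"twist":[0,0,0],"hand":0.8}]'
```

```text
time: 8.3
eef_pos: [0.5204, -0.0217, 0.1494]
tcp_rot: [3.116, 0.4, 0.0]
contact_force: [-6.0, -1.7, 3.4]
opening: 0.292
grasp_force: 40.4
time: 8.55
eef_pos: [0.5204, -0.0217, 0.1493]
tcp_rot: [3.116, 0.401, 0.001]
contact_force: [-7.4, -1.1, 4.5]
opening: 0.292
grasp_force: 40.7
```

```bash
python3 -m inch '[{"linear":[-0.02,0,0.05],"twist":[0,0,0],"hand":0.8},{"linear":[-0.03,0,0.1],"twist":[0,0,0],"hand":0.8},{"linear":[-0.03,0,0.1],"twist":[0,0,0],"hand":0.8},{"linear":[-0.03,0,0.1],"twist":[0,0,0],"hand":0.8}]'; python3 - <<'E'
from h import *
snap('side','s3')
im=cv2.imread('pics/s3.png')[170:290,240:400]
cv2.imwrite('pics/c3.png',cv2.resize(im,None,fx=5,fy=5,interpolation=cv2.INTER_CUBIC))
E
```

```text
time: 9.05
eef_pos: [0.5204, -0.0217, 0.1492]
tcp_rot: [3.115, 0.401, 0.002]
contact_force: [-7.6, -1.2, 8.6]
opening: 0.289
grasp_force: 41.2
```

View pics/c3.png

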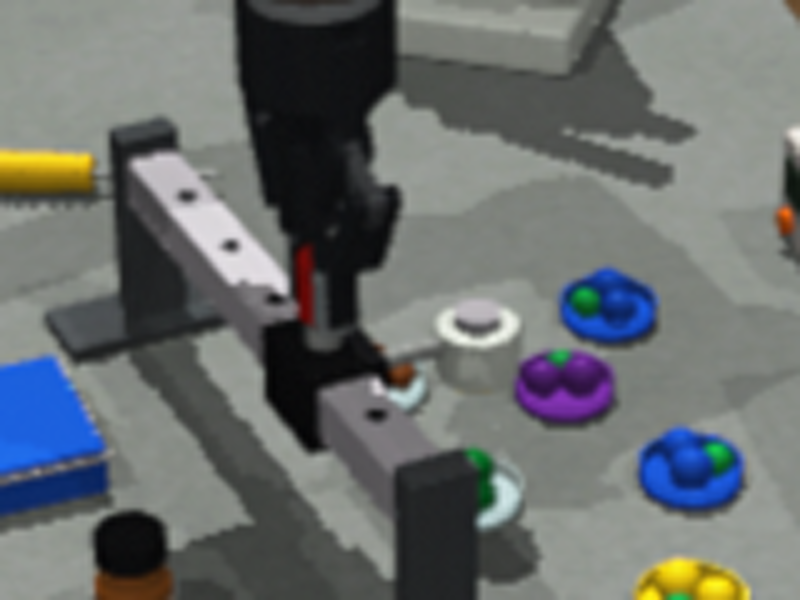

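The collar sits at the −60 hole: the middle hole is exposed at (275,298) and the last hole is at (375,413). The downward force rises against a hard stop at the expected home height, and the dishes haven't moved. I'm handing in.

```bash
python3 -c "
from station import robot
print(robot.job_done())"
```

```text
the job is handed in; nothing more can be done
None
```

The lamp is one hole along at y = −60 mm, over the green-stone dish, and I handed the job in at about 9 s with the gripper still holding the knob pressed down at its home height; the judged result was not shown.

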